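Close down the inspection turntable

ROBOT

A 6-joint arm with a two-finger parallel gripper is mounted at the origin on the work surface. World frame = base frame: x ahead of the robot, y to its left, z up, the work surface at z = 0. Lengths are in m, angles in rad, forces in N, time in s.
With the tool pointing down it reaches from about 0.275 to 0.825 m from the base axis. Payload 4.9 kg.
Tool frame: the origin (TCP) lies at the very end of the fingers, on their centre line; the grasp point (between the pads) lies 19 mm behind it; z points along the fingers, y is the line along which they close (so a half turn about z gives the same grasp; the last joint's range is limited). The gripper opens to 85 mm and grips with 20 to 120 N. Pads are 22 mm wide; open, the fingers measure 114 mm over their backs; the gripper's body (76 mm by 85 mm) begins 54 mm behind the grasp point. The pads swing forward as they close: fully open they stand 13 mm farther back than shut.
Start: joints at [-1.237, 0.326, -0.193, 1.052, 0, 1.437], TCP at [0.248, -0.491, 0.202] pointing down, gripper open.
Joint ranges: [-2.65, 2.65], [-0.97, 1.79], [-1.3, 1.35], [-1.93, 2.1], [-1.47, 1.37], [-3.14, 3.14]. Speed limits (rad/s): [2.57, 2.57, 3.14, 3.14, 3.14, 3.14].

INTERFACE

Orientations are given as a unit quaternion [x, y, z, w].
In Python, from workcell import arm gives the robot as it stands.
- The arm moves only by the shell command python3 -m crank 'ROWS' [FORCE]. ROWS is JSON, one flat list of numbers, 5 for each row, row after row: the shift along the tool's x, y, z in m, then the turn about the tool's z in rad, then the finger opening in m, from 0 to 0.0854. A call has 1 to 5 rows; each row is the pose to reach, as a shift and turn from the pose commanded when the call began, along the tool's axes at that moment; what a row does not reach only later rows make up. A row lasts 1/8 s, in which the tool goes at most 62.5 mm and 10.7 degrees, less where a joint would pass 70% of its speed; a pose out of reach is approached as far as the arm can. A call with a gripper value outside its range is refused whole. The fingers move at their own pace and stop on an object; FORCE is the grip in N (left out, the last holds). Time passes only in rows, so rows that repeat a pose let the fingers close. It gives the time, the measured TCP pose, the force, the opening and the grip force at its end, in the units of the state.
- arm.read_state(): the state, without advancing time (a new reading comes with each control period).
- arm.camera(name): name is "scene" or "top" or "wrist"; returns (picture, depth): 384x512x3 uint8, red, green, blue; 384x512 float32, m along the optical axis (not along the pixel's ray), 0 where there is no reading.
- arm.camera_info(name): a dict with "fx", "fy", "cx", "cy" (pixels), "distortion" ([k1, k2, p1, p2, k3] as OpenCV has them; the pictures are not rectified), "world_to_cam" (4x4, takes a point from world to camera coordinates); the wrist camera has in their place "mount" (4x4, takes a point from camera to tool coordinates, whose origin is the TCP and whose axes are the flange's). Camera axes: x right, y up, looking along -z (the intrinsics and any distortion apply to the point x, -y, -z); pixel columns grow to the right and rows downward; lengths in m; the calibration is good to about 2 mm. A picture is of the moment at which its call begins: read the wrist's pose just before it. camera_info takes no time and is no camera call.
- arm.job_done(): hands the job in; it is judged then, once.
The state is a dict: "time": time; "joint_pos": joint angles; "dq": joint speeds; "joint_efforts": joint torques, N m; "tcp_pos": TCP position; "tool_rot": TCP orientation; "wrist_force": force on the tool from outside, world axes, zero at the start; "ft_torque": the same for the moment, N m; "width": finger opening in m; "grip_force": force on a finger pad.
Only numpy, scipy, OpenCV 4.12 (cv2) and the standard library are available. Lean on these libraries where they do the work, as an engineer would, in place of code of your own. Each camera call takes 0.05 s, during which the arm holds its last target. There are 200 camera calls.

TASK

Close down the inspection stand: turn the turntable by its post counter-clockwise (seen from above) to its first click stop, where the open glass dish has come out from under the microscope and stands a quarter turn away from it, set the loose cover on the dish so that it sits level on the rim, then turn the covered dish on by another quarter turn in the same direction, to the next click stop, where it parks. Also, at any time, put every steel hold-down weight that lies out on the board back in the cradle of its own shape and size, flat on the cradle's floor. Leave the other things on the bench where they are.

Things in the scene. Friction and masses are not known exactly. Their poses are not given: they have to be found in the camera images.
- station: fixed stand: black microscope over an aluminium turntable. Origin on the bench under the turntable's axis, z up. Disc 250 mm across, top 40 mm up. Column at x = 180 to 211 mm of this frame; microscope head (64 mm across, underside 168 mm up) over x = 66 to 130 mm, y = 0, joined to the column by an arm 36 mm wide, top 285 mm up
- tray (a joint): turntable angle in rad, growing counter-clockwise seen from above; 0 has the dish right under the microscope, the start is -0.15 to 0.5; sprung click stops at 1.571 and 3.142, each drawing the disc in once it is within about 0.1 rad; elsewhere it stays where it is left; end stops at -0.3 and 3.29. Its axis is the z axis of station. About 0.3 N m turns it out of a stop
- handle (a point): middle of the grip height on the turntable's upright steel post: a round post 20 mm across, 110 mm out from the turntable's axis; the post runs from 53 mm below this point (disc top) to 12 mm above it. Seen from above it stands 90 degrees counter-clockwise of the dish
- dish_rim (a point): centre of the mouth of the open glass dish that is fixed on the turntable, 85 mm out from the axis; at rim height, 45 mm above the disc; dish 76 mm outside, 68 mm inside diameter; frame z up
- cover: loose aluminium dish cover, origin at the centre of its underside: spigot 60 mm across, 6 mm high (goes inside the dish); flange 92 mm across from 6 to 10 mm up (rests on the rim); black knob 24 mm across from 10 to 40 mm up. Starts standing on its spigot on the bench. Seated, its origin is 6 mm below dish_rim
- weight_long: loose steel hold-down weight, rectangular, 120 x 40 mm, 16 mm thick, with an upright grip fin on its middle: fin 44 mm long along x, 14 mm thick along y, from 16 to 46 mm up. Origin at the centre of the underside, z up. May be absent (None throughout)
- cradle_long: fixed grey plastic storage cradle (shallow open tray) of the long weight: rectangular, inside 130 x 50 mm, outside 140 x 60 mm, long side along its x, wall 5 mm, 16 mm high overall, floor 5 mm above its origin. Origin at the centre of the underside, z up; it stands on the wooden board, whose top is 8 mm above the bench
- weight_short: loose steel hold-down weight, rectangular, 80 x 40 mm, 16 mm thick, with an upright grip fin on its middle: fin 44 mm long along x, 14 mm thick along y, from 16 to 46 mm up. Origin at the centre of the underside, z up. May be absent (None throughout)
- cradle_short: fixed grey plastic storage cradle (shallow open tray) of the short weight: rectangular, inside 90 x 50 mm, outside 100 x 60 mm, long side along its x, wall 5 mm, 16 mm high overall, floor 5 mm above its origin. Origin at the centre of the underside, z up; it stands on the wooden board, whose top is 8 mm above the bench
- weight_square: loose steel hold-down weight, square, 60 x 60 mm, 16 mm thick, with an upright grip fin on its middle: fin 44 mm long along x, 14 mm thick along y, from 16 to 46 mm up. Origin at the centre of the underside, z up. May be absent (None throughout)
- cradle_square: fixed grey plastic storage cradle (shallow open tray) of the square weight: square, inside 70 x 70 mm, outside 80 x 80 mm, sides along its x and y, wall 5 mm, 16 mm high overall, floor 5 mm above its origin. Origin at the centre of the underside, z up; it stands on the wooden board, whose top is 8 mm above the bench
- weight_round: loose steel hold-down weight, round, 66 mm across, 16 mm thick, with an upright grip fin on its middle: fin 44 mm long along x, 14 mm thick along y, from 16 to 46 mm up. Origin at the centre of the underside, z up. May be absent (None throughout)
- cradle_round: fixed grey plastic storage cradle (shallow open tray) of the round weight: round, inside 76 mm across, outside 86 mm across, wall 5 mm, 16 mm high overall, floor 5 mm above its origin. Origin at the centre of the underside, z up; it stands on the wooden board, whose top is 8 mm above the bench
- spool: bystander, leave alone: bare aluminium spool, 56 mm across, 40 mm high, centre of the underside
- flux: bystander, leave alone: small white bottle, 34 mm across, 80 mm high, centre of the underside
- pump: bystander, leave alone: square turquoise pump dispenser, 60 x 60 x 123 mm, centre of the underside
- brush: bystander, leave alone: brush, 160 mm long, lying
- driver: bystander, leave alone: screwdriver, 170 mm long, lying
- tin: bystander, leave alone: flat round tin, 80 mm across, 22 mm high, centre of the underside
- meter: bystander, leave alone: yellow hand meter, 140 x 75 x 30 mm, lying, centre of the underside
There are look-alikes about, which are no part of the job. Leave any brown or turquoise look-alike of the weight_round alone.

How it is judged:
On the way, in this order (a step that is already met when the one before it is completed fails the run):
1. the turntable rests at the quarter-turn click stop, dish out from under the microscope and still open (value of joint tray between 1.4908 and 1.6508 rad and velocity of joint tray between -0.05 and 0.05 rad/s and horizontal distance between cover and dish_rim above 0.03 m), for 0.2 s.
2. the cover sits level on the dish, turntable still at the quarter-turn stop (horizontal distance between cover and dish_rim below 0.008 m and angle between cover's own z axis and vertical below 0.06 rad and z of cover in the frame of dish_rim between -0.009 and -0.003 m and value of joint tray between 1.4908 and 1.6508 rad and velocity of joint tray between -0.05 and 0.05 rad/s), for 0.2 s.
3. the turntable rests at the half-turn click stop with the cover still seated (horizontal distance between cover and dish_rim below 0.008 m and angle between cover's own z axis and vertical below 0.06 rad and z of cover in the frame of dish_rim between -0.009 and -0.003 m and value of joint tray between 3.06159 and 3.22159 rad and velocity of joint tray between -0.05 and 0.05 rad/s), for 0.2 s.
At the end, for the whole second after the job is handed in: Turntable at rest at 3.14 rad (within 0.08); cover seated level on the dish (8 mm of centre, tilt under 0.06 rad, flange on the rim within 3 mm); every weight present at rest flat on the floor of its own cradle (10 mm of centre, tilt under 0.06 rad) (all of step 3 and linear speed of each of cover, weight_long, weight_short, weight_square, weight_round below 0.02 m/s and x of weight_long in the frame of cradle_long between -0.01 and 0.01 m and y of weight_long in the frame of cradle_long between -0.01 and 0.01 m and z of weight_long in the frame of cradle_long between 0.002 and 0.0085 m and angle between each of weight_long, weight_short, weight_square, weight_round's own z axis and vertical below 0.06 rad and x of weight_short in the frame of cradle_short between -0.01 and 0.01 m and y of weight_short in the frame of cradle_short between -0.01 and 0.01 m and z of weight_short in the frame of cradle_short between 0.002 and 0.0085 m and x of weight_square in the frame of cradle_square between -0.01 and 0.01 m and y of weight_square in the frame of cradle_square between -0.01 and 0.01 m and z of weight_square in the frame of cradle_square between 0.002 and 0.0085 m and x of weight_round in the frame of cradle_round between -0.01 and 0.01 m and y of weight_round in the frame of cradle_round between -0.01 and 0.01 m and z of weight_round in the frame of cradle_round between 0.002 and 0.0085 m); the robot touches nothing.
It fails at once if a bystander is knocked aside (more than 40 mm) (distance of any of spool, flux, pump, brush, driver, tin, meter from where it was at the start of the episode above 0.04 m).
Of weight_long, weight_short, weight_square, weight_round only 2 to 4 are there at a start; the rules pass over those that are not, and their reading is None.
At some moment in a run one of weight_long, weight_short, weight_square, weight_round may be knocked a few centimetres aside while the robot is not near it.
It also fails if it takes over 210 s, if anything falls off the work surface, if the arm or the gripper's body presses on something with over 40 N, if the wrist force passes 120 N, or if a joint passes its speed limit or range.

## Working session

There is one attempt and no reset: what is moved stays moved. The work goes in short steps, Python scripts to look and compute and a shell command to move; the robot and the scene stay as the last step left them, time stands still between calls to the robot, and variables do not carry over. Pictures are saved under pics/ and viewed, at most 14 in all, crops included, and the job is handed in when it is done.

```bash
ls; mkdir -p pics
python3 - <<'E'
from workcell import arm
import cv2,numpy as np
s=arm.read_state();print(s)
for n in ("scene","top","wrist"):
    p,d=arm.camera(n);cv2.imwrite(f"pics/{n}0.png",p[:,:,::-1]);np.savez(f"/tmp/{n}0.npz",p=p,d=d);print(n,arm.camera_info(n))
E
```

```text
pics
{'time': 0.0, 'joint_pos': array([-1.23719633e+00,  3.26908799e-01, -1.93554644e-01,  1.05197314e+00,
       -3.45166678e-06,  1.43658484e+00]), 'dq': array([-0.00034855,  0.00215687,  0.00102923,  0.00032521,  0.00146493,
       -0.00090629]), 'joint_efforts': array([ 4.53233242e-04, -4.43401587e+01,  2.62438560e+01,  1.55208888e-02,
       -6.21979575e-05, -1.25434835e-05]), 'tcp_pos': array([ 0.24781902, -0.49033274,  0.20093205]), 'tool_rot': array([ 9.72768223e-01,  2.31778585e-01, -8.33437779e-05, -8.15882348e-04]), 'wrist_force': array([-0.79772624,  0.75127277, -0.34043676]), 'ft_torque': array([-0.00949916,  0.04080822, -0.07327134]), 'grip_force': 0.0, 'width': 0.08578379793384687}
scene {'fx': 489.6534387966178, 'fy': 489.6534387966178, 'cx': 258.31265351564565, 'cy': 191.7269408103952, 'distortion': array([-0.0486824,  0.       ,  0.       ,  0.       ,  0.       ]), 'world_to_cam': array([[-0.68218968,  0.73095699,  0.01786389,  0.30308789],
       [-0.45068616, -0.43960526,  0.77693577,  0.1899399 ],
       [ 0.57575969,  0.52196656,  0.62932637, -1.9713868 ],
    
[... 459 characters left out ...]
e-02,  8.61710202e-04,  9.99206937e-01,
        -1.42675182e+00],
       [ 0.00000000e+00,  0.00000000e+00,  0.00000000e+00,
         1.00000000e+00]])}
wrist {'fx': 294.5920524376455, 'fy': 294.5920524376455, 'cx': 256.87951569274594, 'cy': 191.94130124969024, 'distortion': array([-0.06908903,  0.        ,  0.        ,  0.        ,  0.        ]), 'mount': array([[ 4.12703026e-04,  9.58241209e-01,  2.85960864e-01,
         7.21224642e-02],
       [ 9.99999747e-01, -5.61060194e-04,  4.36871236e-04,
         8.11432349e-04],
       [ 5.79069279e-04,  2.85960611e-01, -9.58241198e-01,
        -1.72137668e-01],
       [ 0.00000000e+00,  0.00000000e+00,  0.00000000e+00,
         1.00000000e+00]])}
```

View pics/top0.png

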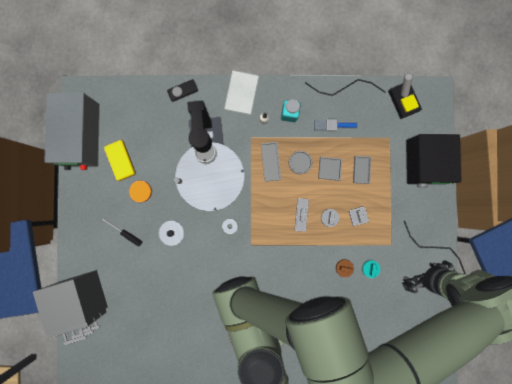

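View pics/scene0.png

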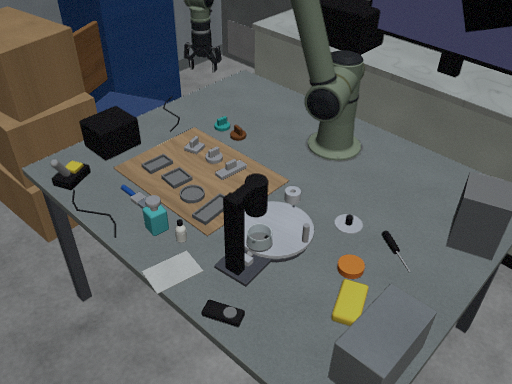

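The top view shows: turntable (209,176), post (180,181), cover (171,233), spool (230,227), board with cradles long (270,162), round (299,162), square (330,169), short (362,170), and weights long (301,214), round (331,217) and a third at (359,216). The brown and turquoise look-alikes are at (345,268) and (371,269).

```bash
cat > h.py <<'E'
from workcell import arm
import cv2,numpy as np
from scipy.spatial.transform import Rotation as R
def cam(n):
    """fresh view: dict with picture, depth, K, dist, cam->world T"""
    s=arm.read_state(); i=arm.camera_info(n); p,d=arm.camera(n)
    if n=="wrist":
        T=np.eye(4);T[:3,:3]=R.from_quat(s["tool_rot"]).as_matrix();T[:3,3]=s["tcp_pos"];T=T@i["mount"]
    else: T=np.linalg.inv(i["world_to_cam"])
    K=np.array([[i["fx"],0,i["cx"]],[0,i["fy"],i["cy"]],[0,0,1]])
    return dict(p=p,d=d,K=K,D=np.array(i["distortion"]),T=T)
def rays(v,uv):
    q=cv2.undistortPoints(np.array(uv,float).reshape(-1,1,2),v["K"],v["D"]).reshape(-1,2)
    r=np.c_[q[:,0],-q[:,1],-np.ones(len(q))]
    return v["T"][:3,3],r@v["T"][:3,:3].T      # scaled so that depth=parameter
def onplane(v,uv,z):
    o,r=rays(v,uv);return o+r*((z-o[2])/r[:,2])[:,None]
def cloud(v):
    h,w=v["d"].shape;u=np.stack(np.meshgrid(np.arange(w),np.arange(h)),-1).reshape(-1,2)
    o,r=rays(v,u);return (o+r*v["d"].reshape(-1,1)).reshape(h,w,3)
def tri(vs,uvs):
    """point nearest to several rays"""
    A=np.zeros((3,3));b=np.zeros(3)
    for v,u in zip(vs,uvs):
        o,r=rays(v,[u]);r=r[0]/np.linalg.norm(r[0]);P=np.eye(3)-np.outer(r,r);A+=P;b+=P@o
    return np.linalg.solve(A,b)
def rel(p,yaw=None):
    """tool shift from the present TCP to world point p, and the turn that brings tool y (mod pi) to world angle yaw"""
    s=arm.read_state();M=R.from_quat(s["tool_rot"]).as_matrix();t=M.T@(np.array(p)-s["tcp_pos"])
    a=None
    if yaw is not None:
        cur=np.arctan2(M[1,1],M[0,1]);a=-((yaw-cur+np.pi/2)%np.pi-np.pi/2)
    return np.round(t,4),a
E
python3 - <<'E'
from h import *
v=cam("top");c=cloud(v)
for n,u in dict(disc=(209,176),post=(180,181),cover=(171,233),spool=(230,227),wl=(301,214),wr=(331,217),wx=(359,216),cl=(270,162),cr=(299,162),cs=(330,169),csh=(362,170),flux=(264,117),pump=(290,110),tin=(140,190),board=(252,140),board2=(389,243),brown=(345,268)).items(): print(n,c[u[1],u[0]].round(3))
i=v["p"][120:285,150:410,::-1];cv2.imwrite("pics/t1.png",cv2.resize(i,None,fx=3,fy=3,interpolation=cv2.INTER_CUBIC))
E
```

```text
disc [0.561 0.173 0.046]
post [0.54  0.271 0.079]
cover [0.356 0.309 0.041]
spool [0.376 0.099 0.004]
wl [ 0.424 -0.156  0.055]
wr [ 0.413 -0.263  0.055]
wx [ 0.416 -0.366  0.047]
cl [ 0.614 -0.048  0.018]
cr [ 0.615 -0.156  0.012]
cs [ 0.589 -0.27   0.015]
csh [ 0.585 -0.386  0.023]
flux [ 0.767 -0.024  0.078]
pump [ 0.781 -0.111  0.124]
tin [0.512 0.429 0.02 ]
board [0.697 0.018 0.011]
board2 [ 0.316 -0.486  0.014]
brown [ 0.231 -0.313  0.05 ]
```

View pics/t1.png

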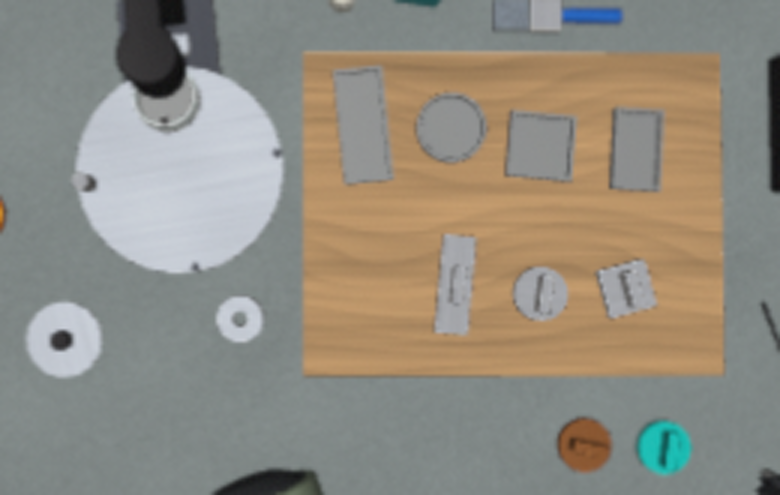

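The crop shows three grey weights present (long, round, square); the short cradle stays empty. I'm moving the wrist camera over the board.

```bash
python3 -m crank '[0.06,-0.02,-0.02,0.12,0.085, 0.12,-0.04,-0.03,0.24,0.085, 0.18,-0.06,-0.04,0.36,0.085, 0.24,-0.08,-0.06,0.47,0.085, 0.28,-0.09,-0.07,0.47,0.085]'; python3 -m crank '[0,0,0,0,0.085]'
python3 - <<'E'
from h import *
s=arm.read_state();print(s["tcp_pos"],s["tool_rot"],s["time"])
v=cam("wrist");np.savez("/tmp/w1.npz",**v);cv2.imwrite("pics/w1.png",v["p"][:,:,::-1])
E
```

```text
time: 0.82
tcp_pos: [0.4587, -0.2825, 0.2725]
tool_rot: [1.0, -0.001, 0.0, 0.0]
wrist_force: [0.3, -1.2, 0.1]
width: 0.0853
grip_force: 0.0
time: 0.95
tcp_pos: [0.4599, -0.2822, 0.2726]
tool_rot: [1.0, 0.002, 0.001, 0.0]
wrist_force: [-0.0, -1.2, -0.3]
width: 0.0849
grip_force: 0.0
[ 0.45988588 -0.2821821   0.27261814] [9.99997919e-01 1.76954656e-03 9.21373797e-04 4.25266805e-04] 0.95
```

View pics/w1.png

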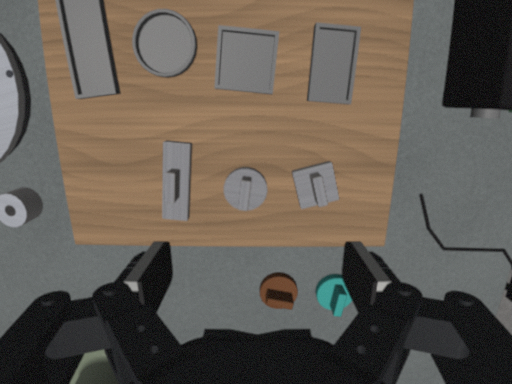

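The wrist view shows the weights long (176,181), round (245,189), square (316,185), with cradles above them at (92,48), (165,43), (247,60) and (333,63). I'll take a second view from farther forward.

```bash
python3 -m crank '[0.06,0.03,0,0,0.085, 0.1,0.03,0,0,0.085, 0.1,0.03,0,0,0.085]' >/dev/null
python3 - <<'E'
from h import *
v=cam("wrist");np.savez("/tmp/w2.npz",**v);cv2.imwrite("pics/w2.png",v["p"][:,:,::-1])
a=dict(np.load("/tmp/w1.npz"))
for n,v in (("w1",a),("w2",v)):
    print(n,v["T"][:3,3]);c=cloud(v);hsv=cv2.cvtColor(v["p"],cv2.COLOR_RGB2HSV)
    print("wood z",np.median(c[120:130,200:350,2]))
    m=((hsv[...,1]<60)&(c[...,2]>.0)&(c[...,2]<.07)&(c[...,0]<.72)&(c[...,0]>.31)&(c[...,1]<0.01)&(c[...,1]>-.47)).astype(np.uint8)
    m=cv2.morphologyEx(m,cv2.MORPH_OPEN,np.ones((3,3)))
    k,l,st,ce=cv2.connectedComponentsWithStats(m)
    for j in range(1,k):
        if st[j,4]<300: continue
        q=c[l==j];t=l==j
        f=t&(c[...,2]>.042)
        print(j,st[j].tolist(),ce[j].round(1),"xyz",np.median(q,0).round(4),"zpct",np.percentile(q[:,2],[5,50,95]).round(4),"nfin",f.sum())
    cv2.imwrite("/tmp/m_%s.png"%n,m*255)
E
```

```text
w1 [ 0.53210277 -0.28269962  0.44488794]
wood z 0.008044748406633329
1 [55, 0, 64, 99, 4488] [87.2 47.4] xyz [ 0.6121 -0.0474  0.0135] zpct [0.0115 0.0135 0.0244] nfin 0
2 [132, 9, 65, 68, 3464] [163.9  42.6] xyz [ 0.6151 -0.1567  0.0133] zpct [0.0116 0.0133 0.0243] nfin 0
3 [307, 23, 54, 81, 3564] [333.3  62.8] xyz [ 0.5898 -0.3877  0.0135] zpct [0.0115 0.0135 0.0246] nfin 0
4 [214, 25, 65, 69, 3827] [245.7  59.1] xyz [ 0.5934 -0.2678  0.0133] zpct [0.0115 0.0133 0.0245] nfin 0
5 [162, 141, 30, 80, 2188] [175.8 180. ] xyz [ 0.4292 -0.1664  0.0243] zpct [0.0219 0.0243 0.0541] nfin 365
6 [292, 162, 47, 47, 1653] [315.6 185. ] xyz [ 0.421  -0.3672  0.0241] zpct [0.0199 0.0241 0.0543] nfin 345
7 [223, 167, 45, 44, 1529] [245.  188.7] xyz [ 0.4145 -0.2668  0.0241] zpct [0.0211 0.0241 0.0544] nfin 318
w2 [ 0.6308315  -0.31704088  0.44122346]
wood z 0.012465900306309063
4 [38, 63, 66, 105, 4459] [ 71.3 114.8] xyz [ 0.6203 -0.0469  0.0137] zpct [0.0116 0.0137 0.0246] nfin 0
5 [114, 87, 62, 62, 3000] [144.3 117.1] xyz [ 0.6141 -0.1557  0.0134] zpct [0.0117 0.0134 0.0243] nfin 0
6 [282, 98, 50, 75, 3113] [306.1 134.7] xyz [ 0.5888 -0.387   0.0135] zpct [0.0117 0.0135 0.0246] nfin 0
7 [193, 102, 60, 62, 3289] [222.  132.4] xyz [ 0.5919 -0.2663  0.0135] zpct [0.0116 0.0135 0.0247] nfin 0
8 [146, 205, 28, 52, 1054] [160.  224.7] xyz [ 0.4535 -0.1686  0.024 ] zpct [0.0158 0.024  0.0488] nfin 77
9 [269, 222, 45, 47, 1481] [291.7 244.5] xyz [ 0.4234 -0.3688  0.0241] zpct [0.0183 0.0241 0.0544] nfin 281
10 [205, 228, 41, 44, 1359] [225.  248.3] xyz [ 0.4165 -0.268   0.0242] zpct [0.0161 0.0242 0.0544] nfin 271
```

View pics/w2.png

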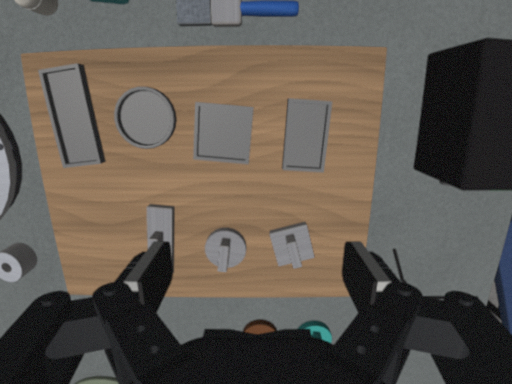

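View 2 agrees with view 1: cradles at (71,115), (144,117), (222,132) and (306,135), weights at their earlier places. Next step is metric fits of the fin tops and cradle rims.

```bash
cat > fit.py <<'E'
from h import *
def clip(q,x): return q[(abs(q[:,0]-x[0])<x[2])&(abs(q[:,1]-x[1])<x[2])]
def rect(q):
    """min-area rectangle (mm) of points after dropping strays; centre, sides, angle of long side"""
    q=q[(q[:,:2]>=np.percentile(q[:,:2],.5,0)).all(1)&(q[:,:2]<=np.percentile(q[:,:2],99.5,0)).all(1)]
    (cx,cy),(w,h),a=cv2.minAreaRect((q[:,:2]*1000).astype(np.float32))
    if w<h: w,h,a=h,w,a+90
    return [round(float(x),1) for x in (cx,cy,w,h,(a+90)%180-90,1000*np.median(q[:,2]))]
def weights(v,places):
    c=cloud(v);o={}
    for n,x in places.items():
        q=clip(c.reshape(-1,3),x)
        f=q[(q[:,2]>.047)&(q[:,2]<.062)];b=q[(q[:,2]>.0215)&(q[:,2]<.028)]
        o[n]=(rect(f),rect(b)) if len(f)>30 and len(b)>30 else None
    return o
E
python3 - <<'E'
from fit import *
vs=[dict(np.load(f"/tmp/w{i}.npz")) if i==1 else dict(np.load("/tmp/w2.npz")) for i in (1,2)]
W=dict(long=(.429,-.166,.07),round=(.415,-.267,.05),square=(.421,-.367,.05))
C=dict(long=(.615,-.047,.08),round=(.615,-.156,.055),square=(.592,-.267,.06),short=(.589,-.387,.065))
for v in vs:
    for n,r in weights(v,W).items(): print(n,r)
    c=cloud(v).reshape(-1,3)
    for n,x in C.items():
        q=clip(c,x);print("cr",n,rect(q[(q[:,2]>.020)&(q[:,2]<.03)]), "floor",np.median(q[(q[:,2]>.011)&(q[:,2]<.017)][:,2]))
E
```

```text
long ([422.3, -162.4, 42.3, 13.4, -4.9, 53.8], [420.0, -188.6, 118.6, 93.8, -4.8, 24.0])
round ([411.9, -265.0, 43.6, 14.0, -7.0, 53.8], [412.8, -265.1, 63.9, 61.3, -89.6, 23.9])
square ([418.4, -370.7, 43.4, 14.4, 14.5, 53.7], [417.9, -370.7, 60.4, 59.3, -75.1, 23.9])
cr long [608.5, -71.2, 126.2, 110.9, 0.6, 23.6] floor 0.013000497260083094
cr round [613.2, -158.4, 84.6, 84.4, -0.9, 23.5] floor 0.012920219260336707
cr square [591.7, -267.7, 80.7, 80.4, -4.6, 23.8] floor 0.01293409702424092
cr short [587.5, -385.7, 100.5, 61.5, -3.5, 23.7] floor 0.012959972574385525
long ([437.5, -163.4, 13.3, 13.0, -1.3, 53.0], [442.3, -190.4, 91.9, 79.0, 88.3, 24.0])
round ([412.1, -266.3, 43.6, 14.2, -6.4, 53.8], [413.1, -265.0, 61.4, 61.4, 89.4, 24.0])
square ([418.7, -370.5, 43.4, 14.0, 14.9, 53.9], [418.1, -370.7, 60.4, 60.1, 14.9, 23.9])
cr long [619.2, -72.8, 140.1, 109.5, 5.4, 23.7] floor 0.013100130028505463
cr round [613.6, -158.3, 82.9, 82.4, 89.3, 23.6] floor 0.013001426312597403
cr square [591.2, -267.5, 81.1, 79.1, -5.3, 24.0] floor 0.01308552140282071
cr short [587.9, -385.8, 100.5, 60.7, -3.8, 23.9] floor 0.013088285913092745
```

Run:
```python
from fit import *
v=dict(np.load("/tmp/w2.npz"));c=cloud(v).reshape(-1,3)
q=c[(c[:,2]>.02)&(c[:,2]<.03)&(c[:,1]>-.1)&(c[:,1]<0.0)&(c[:,0]>.53)&(c[:,0]<.7)];print("cradle long",rect(q))
print(arm.read_state()["tcp_pos"],rel([.4223,-.1624,.10],np.radians(85.1)))
```

```text
cradle long [616.9, -49.8, 140.5, 62.5, 5.9, 23.7]
[ 0.55657719 -0.31540897  0.26981626] (array([-0.1343, -0.1524,  0.1704]), np.float64(0.08247217622378678))
```

```bash
python3 -m crank '[-0.04,-0.05,0.03,0.083,0.06, -0.08,-0.09,0.08,0.083,0.06, -0.134,-0.152,0.13,0.083,0.06, -0.134,-0.152,0.17,0.083,0.06, -0.134,-0.152,0.17,0.083,0.06]' 40 | head -3
python3 - <<'E'
from h import *
print(rel([.4223,-.1624,.029],np.radians(85.1)))
E
```

```text
time: 2.05
tcp_pos: [0.4176, -0.1596, 0.0992]
tool_rot: [0.999, -0.043, -0.003, -0.001]
(array([0.0053, 0.0026, 0.0702]), np.float64(-0.0007115591001358723))
```

```bash
python3 -m crank '[0.005,0.003,0.035,0,0.06, 0.005,0.003,0.07,0,0.06, 0.005,0.003,0.07,0,0.06]'|sed -n 2p
python3 - <<'E'
from h import *
print(rel([.4223,-.1624,.029],np.radians(85.1)))
E
python3 -m crank '[0,0,0,0,0.0, 0,0,0,0,0, 0,0,0,0,0, 0,0,0,0,0]' 60
python3 - <<'E'
from h import *
print(rel([.6169,-.0498,.10],np.radians(95.9)))
E
```

```text
tcp_pos: [0.4247, -0.1648, 0.0303]
(array([-0.0026, -0.0022,  0.0013]), np.float64(-0.0014867993994513995))
time: 2.92
tcp_pos: [0.4287, -0.1659, 0.0322]
tool_rot: [0.999, -0.043, 0.0, 0.0]
wrist_force: [-1.0, 0.2, -0.8]
width: -0.0
grip_force: 0.0
(array([ 0.1777, -0.1316, -0.0677]), np.float64(-0.1881172463034524))
```

The fingers closed on nothing, so I'll look again.

Run:
```python
from h import *
for i in range(2):
    s=arm.read_state();print(s["tcp_pos"],s["dq"].round(3),s["width"])
    v=cam("wrist")
np.savez("/tmp/w3.npz",**v);cv2.imwrite("pics/w3.png",v["p"][:,:,::-1])
t=cam("top");cv2.imwrite("pics/t3.png",np.hstack([v["p"][:,:,::-1][::1], cv2.resize(t["p"][100:290,160:415,::-1],(515,384))])[:, :1027][:, ::1])
p=cv2.imread("pics/t3.png");cv2.imwrite("pics/t3.png",cv2.resize(p,(800,299)))
```

```text
[ 0.42871842 -0.16586009  0.0322068 ] [ 0.001  0.006 -0.003 -0.002  0.001 -0.   ] -3.238192179290217e-05
[ 0.42859245 -0.16577888  0.03205206] [ 0.001  0.004 -0.003 -0.001 -0.001 -0.001] 3.586521592091244e-05
```

View pics/t3.png

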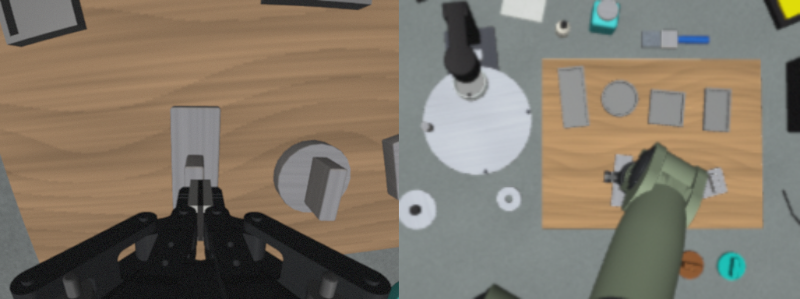

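Run:
```python
from fit import *
v=dict(np.load("/tmp/w3.npz"));c=cloud(v)
for col in (245,255,262):
    print(col,[(r,*c[r,col].round(3)) for r in range(130,330,12)])
W=dict(round=(.412,-.265,.05))
print(weights(v,W)); q=c.reshape(-1,3);q=q[(q[:,2]>.0215)&(q[:,2]<.027)&(abs(q[:,1]+.165)<.03)&(q[:,0]>.4)];print(q[:,0].max(),q[:,1].min(),q[:,1].max())
```

```text
245 [(130, np.float64(0.485), np.float64(-0.164), np.float64(0.007)), (142, np.float64(0.479), np.float64(-0.164), np.float64(0.024)), (154, np.float64(0.472), np.float64(-0.163), np.float64(0.025)), (166, np.float64(0.465), np.float64(-0.162), np.float64(0.025)), (178, np.float64(0.457), np.float64(-0.162), np.float64(0.025)), (190, np.float64(0.449), np.float64(-0.161), np.float64(0.024)), (202, np.float64(0.445), np.float64(-0.161), np.float64(0.034)), (214, np.float64(0.444), np.float64(-0.161), np.float64(0.053)), (226, np.float64(0.437), np.float64(-0.161), np.float64(0.053)), (238, np.float64(0.44), np.float64(-0.162), np.float64(0.075)), (250, np.float64(0.44), np.float64(-0.162), np.float64(0.088)), (262, np.float64(0.44), np.float64(-0.163), np.float64(0.098)), (274, np.float64(0.44), np.float64(-0.163), np.float64(0.108)), (286, np.float64(0.44), np.float64(-0.163), np.float64(0.115)), (298, np.float64(0.443), np.float64(-0.164), np.float64(0.125)), (310, np.float64(0.439), np.float64(-0.164), np.float64(0.127)), (322, np.float64(0.436), np.float64(-0.164), np.float64(0.12
[... 1666 characters left out ...]
4(-0.17), np.float64(0.024)), (238, np.float64(0.439), np.float64(-0.17), np.float64(0.074)), (250, np.float64(0.439), np.float64(-0.17), np.float64(0.088)), (262, np.float64(0.439), np.float64(-0.17), np.float64(0.098)), (274, np.float64(0.44), np.float64(-0.17), np.float64(0.108)), (286, np.float64(0.435), np.float64(-0.169), np.float64(0.109)), (298, np.float64(0.429), np.float64(-0.169), np.float64(0.108)), (310, np.float64(0.425), np.float64(-0.168), np.float64(0.109)), (322, np.float64(0.419), np.float64(-0.168), np.float64(0.109))]
{'round': ([411.7, -265.5, 43.7, 15.7, -6.7, 53.7], [414.1, -263.8, 65.1, 60.4, -67.8, 24.0])}
0.4830013108396218 -0.18640615782402195 -0.13998612648849829
```

Run:
```python
from fit import *
v=dict(np.load("/tmp/w3.npz"));s=arm.read_state()
def proj(p):
    q=np.linalg.inv(v["T"])@np.r_[p,1];q=q[:3]*[1,-1,-1]
    return cv2.projectPoints(q.reshape(1,3),np.zeros(3),np.zeros(3),v["K"],v["D"])[0].ravel()
t=s["tcp_pos"];print(proj(t),proj(t+[0,0,.019]),proj(t+[.011,0,.0]),proj(t+[.011,0,.019]))
i=v["p"][170:330,170:350,::-1];cv2.imwrite("pics/c3.png",cv2.resize(i,None,fx=4,fy=3.7,interpolation=cv2.INTER_CUBIC)[:600])
```

```text
[255.25414048 224.26810776] [255.08880914 237.25830503] [253.72688635 207.92409752] [253.38944474 219.3863257 ]
```

View pics/c3.png

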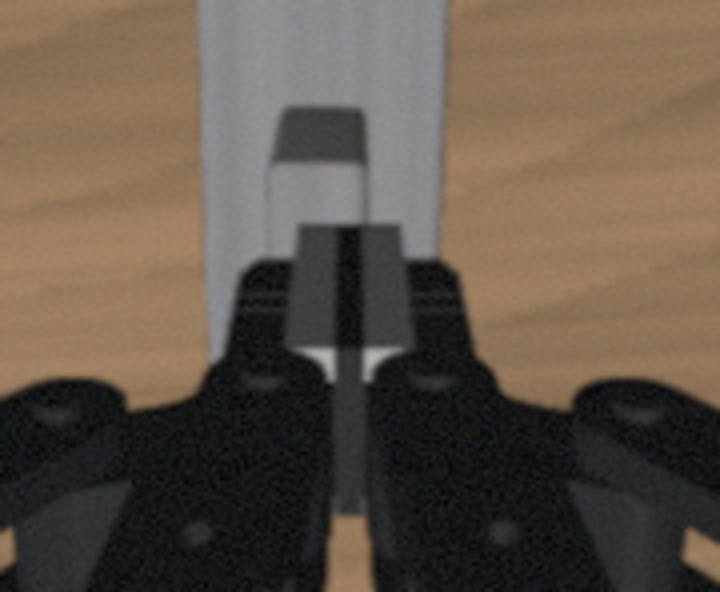

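The crop shows the pads (tips at about row 231) closed above the fin top. So the tips sit roughly 30 mm higher than the reported TCP suggests. I'll open, go lower in small steps, and check.

```bash
python3 -m crank '[-0.004,0,0,0,0.06, -0.006,-0.003,0.0,0,0.06, -0.006,-0.003,0.01,0,0.06, -0.006,-0.003,0.018,0,0.06, -0.006,-0.003,0.018,0,0.06]'; python3 -m crank '[0,0,0,0,0, 0,0,0,0,0, 0,0,0,0,0, 0,0,0,0,0]'
python3 - <<'E'
from h import *
v=cam("wrist");np.savez("/tmp/w4.npz",**v)
i=v["p"][150:350,130:390,::-1];cv2.imwrite("pics/c4.png",cv2.resize(i,None,fx=2,fy=2))
E
```

```text
time: 3.7
tcp_pos: [0.4219, -0.1617, 0.0127]
tool_rot: [0.999, -0.043, -0.001, -0.0]
wrist_force: [-0.3, -0.7, -0.2]
width: 0.0601
grip_force: 0.0
time: 4.2
tcp_pos: [0.4229, -0.1621, 0.0139]
tool_rot: [0.999, -0.042, 0.0, -0.0]
wrist_force: [0.7, 2.0, 1.9]
width: 0.0122
grip_force: 59.9
```

View pics/c4.png

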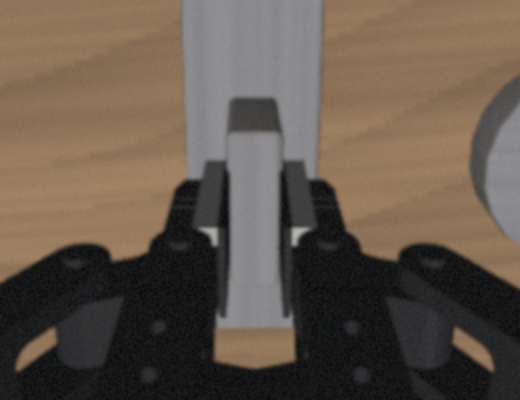

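Now the pads straddle the fin (crop x 200–315, tips at row 160) but only shallowly. I'll regrip 10 mm deeper.

```bash
python3 -m crank '[0,0,0,0,0.04, 0,0,0.004,0,0.04, 0,0,0.01,0,0.04, 0,0,0.011,0,0.04]'; python3 -m crank '[0,0,0,0,0, 0,0,0,0,0, 0,0,0,0,0, 0,0,0,0,0]' 80
python3 - <<'E'
from h import *
v=cam("wrist");np.savez("/tmp/w5.npz",**v);c=cloud(v)
print(arm.read_state()["tcp_pos"])
for col in range(205,320,8):
    m=c[150:330,col]; k=(abs(m[:,0]-.433)<.012)&(m[:,2]>.028); print(col,m[k].round(3)[:3].tolist())
print(rel([.6169,-.0498,.05],np.radians(95.9)))
E
```

```text
time: 4.75
tcp_pos: [0.4221, -0.1619, 0.002]
tool_rot: [0.999, -0.043, -0.001, -0.0]
wrist_force: [-0.8, 0.9, -0.2]
width: 0.0398
grip_force: 0.0
time: 5.25
tcp_pos: [0.4226, -0.162, 0.0027]
tool_rot: [0.999, -0.043, 0.0, -0.0]
wrist_force: [-0.4, 1.0, 0.7]
width: 0.0125
grip_force: 78.1
[ 0.42262456 -0.16202443  0.00273093]
205 [[0.436, -0.144, 0.076], [0.436, -0.144, 0.077], [0.436, -0.145, 0.078]]
213 [[0.431, -0.144, 0.057], [0.431, -0.144, 0.059], [0.431, -0.144, 0.06]]
221 [[0.431, -0.146, 0.04], [0.431, -0.146, 0.04], [0.431, -0.146, 0.042]]
229 [[0.431, -0.149, 0.039], [0.431, -0.15, 0.04], [0.431, -0.15, 0.042]]
237 [[0.434, -0.154, 0.036], [0.434, -0.154, 0.038], [0.435, -0.154, 0.039]]
245 [[0.444, -0.159, 0.028], [0.444, -0.159, 0.03], [0.444, -0.159, 0.031]]
253 [[0.444, -0.163, 0.029], [0.444, -0.163, 0.029], [0.445, -0.163, 0.032]]
261 [[0.444, -0.167, 0.03], [0.444, -0.167, 0.032], [0.444, -0.167, 0.033]]
269 [[0.442, -0.171, 0.029], [0.442, -0.171, 0.031], [0.443, -0.171, 0.034]]
277 [[0.433, -0.174, 0.037], [0.433, -0.174, 0.039], [0.433, -0.174, 0.039]]
285 [[0.428, -0.178, 0.039], [0.428, -0.178, 0.04], [0.428, -0.178, 0.041]]
293 [[0.428, -0.182, 0.041], [0.428, -0.182, 0.041], [0.428, -0.181, 0.042]]
301 [[0.428, -0.183, 0.059], [0.428, -0.183, 0.059], [0.428, -0.183, 0.06]]
309 [[0.432, -0.184, 0.075], [0.433, -0.184, 0.078], [0.433, -0.184, 0.078]]
317 [[0.427, -0.187, 0.074], [0.428, -0.187, 0.075], [0.427, -0.187, 0.075]]
(array([ 0.184 , -0.1283, -0.0472]), np.float64(-0.18807648729728577))
```

True tips are about 33 mm above the reported TCP, so I'll work with that offset. Next I carry the long weight to its cradle.

```bash
python3 -m crank '[0,0,-0.03,0,0, 0.03,-0.02,-0.047,-0.04,0, 0.08,-0.05,-0.047,-0.1,0, 0.13,-0.09,-0.047,-0.16,0, 0.184,-0.128,-0.047,-0.188,0]'; python3 -m crank '[0,0,0,0,0, 0,0,0,0,0]'|tail -1
python3 - <<'E'
from h import *
print(rel([.6169,-.0498,.009],np.radians(95.9)))
v=cam("wrist");np.savez("/tmp/w6.npz",**v);c=cloud(v).reshape(-1,3);q=c[(abs(c[:,0]-.66)<.045)&(abs(c[:,1]+.045)<.04)&(c[:,2]>.045)&(c[:,2]<.08)]
print(np.percentile(q,[1,50,99],axis=0).round(4))
E
```

```text
time: 5.92
tcp_pos: [0.6135, -0.0519, 0.0492]
tool_rot: [0.999, 0.052, -0.0, 0.0]
wrist_force: [0.9, -1.1, -3.0]
width: 0.0123
grip_force: 78.7
grip_force: 78.9
(array([ 0.0062, -0.0022,  0.0395]), np.float64(0.00026057891183928206))
[[ 0.6166 -0.0705  0.0631]
 [ 0.6477 -0.0493  0.0695]
 [ 0.6707 -0.0296  0.0762]]
```

```bash
python3 -m crank '[0.006,-0.002,0.01,0,0, 0.006,-0.002,0.025,0,0, 0.006,-0.002,0.025,0,0, 0.006,-0.002,0.025,0,0]'
python3 - <<'E'
from h import *
print(rel([.6169,-.0498,.009],np.radians(95.9)))
E
```

```text
time: 6.72
tcp_pos: [0.6178, -0.0504, 0.0244]
tool_rot: [0.999, 0.051, -0.0, -0.0]
wrist_force: [0.1, 1.5, -3.6]
width: 0.0121
grip_force: 78.8
(array([-0.0008, -0.0007,  0.0154]), np.float64(-0.000567177253937956))
```

```bash
python3 -m crank '[-0.001,0,0.008,0,0, -0.001,0,0.015,0,0, -0.001,0,0.015,0,0, -0.001,0,0.015,0,0]'; python3 -m crank '[0,0,0,0,0.04, 0,0,0,0,0.04]'|tail -2;  python3 -m crank '[0,0,-0.06,0,0.04, 0,0,-0.08,0,0.05, 0,0,-0.08,0,0.05]'|sed -n 2p
python3 - <<'E'
from fit import *
v=cam("wrist");np.savez("/tmp/w7.npz",**v)
print(weights(v,dict(long=(.617,-.05,.035),round=(.412,-.265,.05))))
print(rel([.412,-.2655,.05],np.radians(83.3)))
E
```

```text
time: 7.22
tcp_pos: [0.6173, -0.0503, 0.0096]
tool_rot: [0.999, 0.051, -0.0, -0.0]
wrist_force: [0.3, -0.1, -3.1]
width: 0.0128
grip_force: 78.9
width: 0.0402
grip_force: 0.0
tcp_pos: [0.6193, -0.0507, 0.0922]
{'long': ([617.5, -51.2, 43.5, 13.3, 5.3, 58.8], [616.9, -49.2, 73.1, 61.0, 4.0, 24.2]), 'round': None}
(array([-0.227 ,  0.1927,  0.0401]), np.float64(0.21976187669729885))
```

The long weight is seated: fin top at 58.8 mm, centred. Round next.

```bash
python3 -m crank '[-0.04,0.035,0.0,0.05,0.05, -0.09,0.075,0.01,0.1,0.05, -0.14,0.12,0.02,0.16,0.05, -0.19,0.16,0.03,0.22,0.05, -0.227,0.193,0.04,0.22,0.05]'|sed -n 2p; python3 -m crank '[0,0,0,0,0.05, 0,0,0,0,0.05]' >/dev/null
python3 - <<'E'
from fit import *
v=cam("wrist");print(weights(v,dict(round=(.412,-.265,.05))))
print(rel([.412,-.2655,.0],np.radians(83.3)))
E
```

```text
tcp_pos: [0.4088, -0.2659, 0.0481]
{'round': ([411.8, -265.5, 44.0, 13.7, -7.1, 53.7], [412.8, -265.3, 62.7, 61.4, 89.5, 23.9])}
(array([0.0007, 0.0007, 0.0491]), np.float64(0.0005286447880088474))
```

```bash
python3 -m crank '[0,0,0.025,0,0.05, 0,0,0.048,0,0.05, 0,0,0.048,0,0.05]'|sed -n 2p; python3 -m crank '[0,0,0,0,0, 0,0,0,0,0, 0,0,0,0,0]' 80 | tail -3
python3 - <<'E'
from h import *
print(rel([.6134,-.1583,.05],np.radians(83.3)))
E
```

```text
tcp_pos: [0.411, -0.2633, 0.0004]
wrist_force: [-0.6, 2.0, 5.9]
width: 0.0125
grip_force: 79.3
(array([ 0.1873, -0.1302, -0.0468]), np.float64(0.0002444919700463899))
```

```bash
python3 -m crank '[0,0,-0.03,0,0, 0.03,-0.02,-0.047,0,0, 0.08,-0.06,-0.047,0,0, 0.13,-0.1,-0.047,0,0, 0.187,-0.13,-0.047,0,0]' >/dev/null; python3 -m crank '[0,0,0,0,0, 0,0,0,0,0]'|tail -1
python3 - <<'E'
from h import *
print(rel([.6134,-.1583,.025],np.radians(83.3)))
E
```

```text
grip_force: 78.6
(array([ 0.0067, -0.0023,  0.023 ]), np.float64(0.000192880877313506))
```

```bash
python3 -m crank '[0.007,-0.002,0.01,0,0, 0.006,-0.002,0.023,0,0, 0.006,-0.002,0.023,0,0, 0.006,-0.002,0.023,0,0]'|sed -n 2p
python3 - <<'E'
from h import *
print(rel([.6134,-.1583,.009],np.radians(83.3)))
E
```

```text
tcp_pos: [0.6133, -0.1591, 0.0255]
(array([-0.    , -0.0008,  0.0165]), np.float64(-0.0008761621636175221))
```

```bash
python3 -m crank '[0,0,0.008,0,0, 0,-0.001,0.016,0,0, 0,-0.001,0.016,0,0, 0,-0.001,0.016,0,0]'; python3 -m crank '[0,0,0,0,0.04, 0,0,0,0,0.04]'|tail -2;  python3 -m crank '[0,0,-0.06,0,0.04, 0,0,-0.08,0,0.05, 0,0,-0.08,0,0.05]'|sed -n 2p
python3 - <<'E'
from fit import *
v=cam("wrist")
print(weights(v,dict(round=(.6134,-.158,.03),square=(.418,-.37,.05))))
print(rel([.4184,-.3706,.05],np.radians(104.7)))
E
```

```text
time: 11.45
tcp_pos: [0.6139, -0.1579, 0.0096]
tool_rot: [0.998, -0.059, -0.0, -0.0]
wrist_force: [-0.7, 0.0, -3.2]
width: 0.0121
grip_force: 78.6
width: 0.0405
grip_force: 0.0
tcp_pos: [0.6158, -0.1586, 0.0922]
{'round': ([613.6, -158.6, 43.8, 13.6, -6.7, 58.8], [613.4, -158.0, 59.6, 59.5, -0.1, 27.5]), 'square': None}
(array([-0.1699,  0.2339,  0.0401]), np.float64(-0.3737588983443203))
```

```bash
python3 -m crank '[-0.03,0.045,0.0,-0.1,0.05, -0.07,0.1,0.01,-0.2,0.05, -0.11,0.15,0.02,-0.3,0.05, -0.15,0.2,0.03,-0.374,0.05, -0.17,0.234,0.04,-0.374,0.05]'|sed -n 2p; python3 -m crank '[0,0,0,0,0.05, 0,0,0,0,0.05]' >/dev/null
python3 - <<'E'
from fit import *
v=cam("wrist");print(weights(v,dict(square=(.418,-.37,.05))))
print(rel([.4184,-.3706,.0],np.radians(104.7)))
E
```

```text
tcp_pos: [0.4149, -0.3706, 0.0478]
{'square': ([418.1, -370.8, 44.1, 14.0, 15.1, 53.7], [417.8, -370.8, 60.3, 60.2, 15.1, 23.9])}
(array([0.0003, 0.0015, 0.0489]), np.float64(0.0009505259910671526))
```

```bash
python3 -m crank '[0,0.001,0.025,0,0.05, 0,0.001,0.048,0,0.05, 0,0.001,0.048,0,0.05]'|sed -n 2p; python3 -m crank '[0,0,0,0,0, 0,0,0,0,0, 0,0,0,0,0]' 80 | tail -3
python3 - <<'E'
from h import *
print(rel([.5914,-.2676,.05],np.radians(85)))
E
```

```text
tcp_pos: [0.4177, -0.3688, 0.0001]
wrist_force: [0.1, 2.7, 6.4]
width: 0.0122
grip_force: 80.4
(array([ 0.1933, -0.0566, -0.0467]), np.float64(0.3445185607853407))
```

```bash
python3 -m crank '[0,0,-0.03,0,0, 0.03,-0.01,-0.047,0.08,0, 0.09,-0.03,-0.047,0.18,0, 0.15,-0.045,-0.047,0.28,0, 0.197,-0.058,-0.047,0.345,0]' >/dev/null; python3 -m crank '[0,0,0,0,0, 0,0,0,0,0]'|tail -1
python3 - <<'E'
from h import *
print(rel([.5914,-.2676,.025],np.radians(85)))
E
```

```text
grip_force: 79.2
(array([-0.0011,  0.0028,  0.023 ]), np.float64(-0.000300505895983072))
```

```bash
python3 -m crank '[-0.001,0.002,0.01,0,0, -0.001,0.003,0.023,0,0, -0.001,0.003,0.023,0,0, -0.001,0.003,0.023,0,0]'|sed -n 2p
python3 - <<'E'
from h import *
print(rel([.5914,-.2676,.009],np.radians(85)))
E
```

```text
tcp_pos: [0.5921, -0.2684, 0.0254]
(array([-0.0008, -0.0008,  0.0164]), np.float64(-0.0015563417561779147))
```

```bash
python3 -m crank '[-0.001,0,0.008,0,0, -0.001,-0.001,0.016,0,0, -0.001,-0.001,0.016,0,0, -0.001,-0.001,0.016,0,0]'|sed -n 2p; python3 -m crank '[0,0,0,0,0.04, 0,0,0,0,0.04]'|tail -2;  python3 -m crank '[0,0,-0.06,0,0.04, 0,0,-0.12,0,0.08, 0,0,-0.18,0,0.08, 0,0,-0.18,0,0.08]'|sed -n 2p
python3 - <<'E'
from fit import *
v=cam("wrist")
print(weights(v,dict(square=(.5914,-.2676,.03),round=(.6134,-.158,.03),long=(.617,-.05,.03))))
print(rel([.40,.20,.22],np.radians(90)))
E
```

```text
tcp_pos: [0.5916, -0.2669, 0.0096]
width: 0.0403
grip_force: 0.0
tcp_pos: [0.5952, -0.2692, 0.1968]
{'square': ([591.3, -267.3, 43.2, 13.3, -5.0, 58.7], [591.1, -267.3, 59.5, 58.3, 86.4, 27.6]), 'round': ([613.3, -158.9, 42.4, 14.2, -6.1, 58.7], [613.5, -158.2, 59.3, 59.2, 0.2, 27.1]), 'long': ([616.8, -52.3, 42.9, 15.1, 5.0, 58.4], [617.0, -50.4, 59.9, 58.6, 0.4, 24.3])}
(array([-0.2339, -0.4493, -0.0295]), np.float64(-0.08814699921839164))
```

All three weights sit in their cradles. I'm going to look over the turntable and cover.

```bash
python3 -m crank '[-0.05,-0.03,-0.03,-0.05,0.085, -0.1,-0.07,-0.05,-0.088,0.085, -0.15,-0.11,-0.06,-0.088,0.085, -0.19,-0.15,-0.06,-0.088,0.085, -0.22,-0.2,-0.06,-0.088,0.085]'>/dev/null; python3 -m crank '[0,-0.06,0,0,0.085, 0,-0.12,0,0,0.085, 0,-0.18,0,0,0.085, 0,-0.25,0,0,0.085, 0,-0.27,0,0,0.085]'|sed -n 2,3p;python3 - <<'E'
from fit import *
v=cam("wrist");np.savez("/tmp/w8.npz",**v);cv2.imwrite("pics/w8.png",v["p"][:,:,::-1])
E
```

```text
tcp_pos: [0.395, 0.1152, 0.2491]
tool_rot: [0.999, 0.033, -0.002, -0.023]
```

View pics/w8.png

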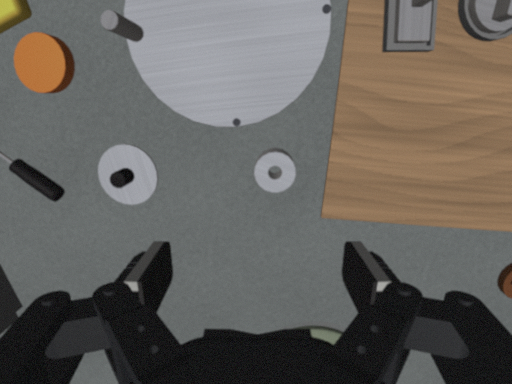

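The view shows the post at (115,25), cover (128,175) with knob (122,178), spool (274,172) and the disc edge. Now I settle and measure.

```bash
python3 -m crank '[0.05,-0.03,0,0,0.085, 0.05,-0.03,0,0,0.085, 0.05,-0.03,0,0,0.085, 0.05,-0.03,0,0,0.085]'|sed -n 2,3p;python3 - <<'E'
from fit import *
v=cam("wrist");np.savez("/tmp/w9.npz",**v);cv2.imwrite("pics/w9.png",v["p"][:,:,::-1])
for f in ("w8","w9"):
    v=dict(np.load(f"/tmp/{f}.npz"));c=cloud(v).reshape(-1,3)
    def sel(x,y,r,a,b): return c[(np.hypot(c[:,0]-x,c[:,1]-y)<r)&(c[:,2]>a)&(c[:,2]<b)]
    print(f,"bench",np.median(sel(.3,.2,.05,-.02,.02)[:,2]))
    q=sel(.356,.309,.07,.006,.018);print("flange",rect(q))
    q=sel(.356,.309,.05,.034,.05);print("knob",rect(q),np.median(q,0))
    q=sel(.55,.27,.06,.09,.12);print("post",len(q), rect(q) if len(q)>9 else 0)
    q=sel(.55,.18,.15,.033,.047)
    # disc edge: circle fit through outermost points by angle
    m=q.mean(0);
    A=np.degrees(np.arctan2(q[:,1]-.18,q[:,0]-.56));E=[]
    for a in range(-180,180,5):
        s=q[(A>=a)&(A<a+5)]
        if len(s)>50:
            d=np.hypot(s[:,0]-.56,s[:,1]-.18); 
            if np.percentile(d,99)>.11:E.append(s[np.argsort(d)[-int(len(d)*.01)-1]])
    E=np.array(E);X=np.c_[2*E[:,:2],np.ones(len(E))];p=np.linalg.lstsq(X,(E[:,:2]**2).sum(1),rcond=None)[0];r=np.sqrt(p[2]+p[0]**2+p[1]**2);print("disc",p[:2],r,np.median(q[:,2]),np.abs(np.hypot(*(E[:,:2]-p[:2]).T)-r).max(),len(E))
E
```

```text
tcp_pos: [0.4437, 0.1318, 0.2511]
tool_rot: [0.999, 0.043, -0.002, -0.03]
w8 bench -4.647928313813998e-05
flange [354.8, 315.7, 88.2, 88.1, -89.5, 10.0]
knob [354.0, 315.7, 22.4, 22.0, -4.1, 40.0] [0.35442324 0.31462607 0.03995472]
post 428 [541.8, 280.7, 19.2, 18.5, -85.6, 104.2]
disc [0.56023778 0.17259268] 0.12333426101362895 0.03988193890421027 0.0009029449849428661 39
w9 bench 7.025091219697854e-05
flange [354.2, 315.5, 88.6, 88.0, 89.9, 10.1]
knob [355.0, 315.3, 22.5, 22.2, -1.6, 39.8] [0.35567069 0.31471073 0.03976421]
post 374 [542.3, 280.9, 19.5, 18.8, 89.6, 104.4]
disc [0.55980566 0.17284697] 0.12291241515337706 0.03995990407698913 0.007635668038600774 52
```

View pics/w9.png

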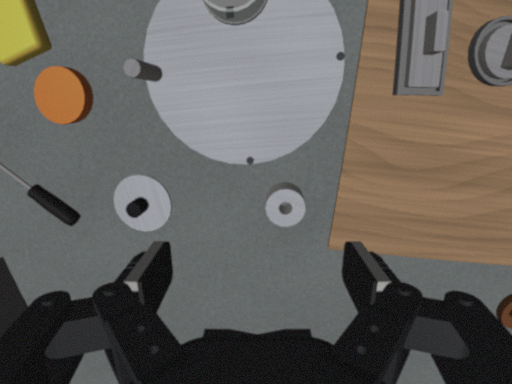

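Run:
```python
from fit import *
s=arm.read_state();print(s["joint_pos"].round(3),s["tool_rot"].round(4),s["tcp_pos"],s["time"])
v=cam("top");np.savez("/tmp/t9.npz",**v);c=cloud(v).reshape(-1,3)
ax=np.array([.560,.1727])
q=c[(c[:,2]>.17)&(c[:,2]<.32)&(np.hypot(c[:,0]-.7,c[:,1]-.19)<.12)]
print(len(q),rect(q[q[:,2]>.26]),np.percentile(q,[1,50,99],axis=0).round(3))
from numpy.linalg import svd
t=q[q[:,2]>.27];d=t[:,:2]-ax;r=np.hypot(*d.T);a=np.degrees(np.arctan2(d[:,1],d[:,0]))
for lo in np.arange(.04,.24,.02):
    k=(r>lo)&(r<lo+.02)
    if k.sum()>5: print(round(lo,2),k.sum(),np.median(a[k]),np.percentile(a[k],[5,95]).mean())
v=dict(np.load("/tmp/w9.npz"));c=cloud(v).reshape(-1,3);q=c[(c[:,2]>.078)&(c[:,2]<.092)&(np.hypot(*(c[:,:2]-ax).T)<.13)]
print("dish rim",len(q),rect(q))
```

```text
[ 0.085  0.128 -0.323  1.122  0.06   3.141] [ 0.9986  0.0432 -0.0022 -0.03  ] [0.44380134 0.1320012  0.25127288] 18.325
881 [699.6, 184.5, 143.0, 60.6, 1.6, 285.2] [[0.627 0.152 0.184]
 [0.683 0.183 0.285]
 [0.769 0.214 0.29 ]]
0.06 51 5.879582079953962 5.710598318934967
0.08 131 5.088497487520868 5.819176094677218
0.1 134 6.170826085103942 6.117568080838873
0.12 87 6.1306614441026035 6.058956213849519
0.14 81 5.418566344639794 5.808985806132001
0.16 77 5.977682032191492 5.843202050749148
0.18 105 5.311106369327386 5.541683903075012
0.2 62 5.212972905511796 5.611491000692296
dish rim 390 [587.8, 226.6, 148.2, 31.1, -54.4, 84.5]
```

Joint 6 was at its limit, hence the slight tilt, so I'll use the half-turned grasp. Axis is (0.560, 0.1727), post (0.542, 0.281), and station yaw is about 5.8°.

```bash
python3 -m crank '[0,0,0,-0.18,0.06, 0,0,0,-0.36,0.06, 0,0,0,-0.54,0.06, 0,0,0,-0.72,0.06, 0,0,0,-0.9,0.06]'|sed -n 3p; python3 -m crank '[0,0,0,-0.18,0.06, 0,0,0,-0.36,0.06, 0,0,0,-0.54,0.06, 0,0,0,-0.72,0.06, 0,0,0,-0.9,0.06]'|sed -n 2,3p;python3 - <<'E'
from h import *
print(rel([.542,.281,.10],np.radians(52.6)))
E
```

```text
tool_rot: [0.879, 0.476, 0.011, -0.028]
tcp_pos: [0.4441, 0.1324, 0.2514]
tool_rot: [0.584, 0.811, 0.022, -0.02]
(array([0.1008, 0.138 , 0.1594]), np.float64(-0.596060072505733))
```

```bash
python3 -m crank '[0.02,0.03,0.02,-0.15,0.06, 0.04,0.06,0.05,-0.3,0.06, 0.07,0.09,0.09,-0.45,0.06, 0.09,0.12,0.12,-0.596,0.06, 0.101,0.139,0.159,-0.596,0.06]'|sed -n 2p; python3 -m crank '[0,0,0,0,0.06, 0,0,0,0,0.06]' |sed -n 2,3p;python3 - <<'E'
from fit import *
print(rel([.542,.282,.022],np.radians(52.6)))
v=cam("wrist");c=cloud(v).reshape(-1,3);q=c[(np.hypot(c[:,0]-.542,c[:,1]-.281)<.03)&(c[:,2]>.1)&(c[:,2]<.108)];print(len(q),rect(q) if len(q)>9 else 0);cv2.imwrite("pics/w10.png",v["p"][:,:,::-1]);print(arm.read_state()["joint_pos"].round(2))
E
```

```text
tcp_pos: [0.5454, 0.2827, 0.1]
tcp_pos: [0.5438, 0.2806, 0.1011]
tool_rot: [0.323, 0.946, 0.027, -0.013]
(array([-0.001 , -0.0034,  0.079 ]), np.float64(-0.006661442898253878))
772 [541.9, 281.6, 18.7, 18.7, -88.1, 104.6]
[ 0.32  0.5  -0.19  0.86  0.06  0.98]
```

```bash
python3 -m crank '[-0.001,-0.003,0.03,0,0.06, -0.001,-0.003,0.06,0,0.06, -0.001,-0.003,0.079,0,0.06, -0.001,-0.003,0.079,0,0.06]'|sed -n 2,4p; python3 -m crank '[0,0,0,0,0.0, 0,0,0,0,0, 0,0,0,0,0, 0,0,0,0,0]' 30;python3 - <<'E'
from fit import *
s=arm.read_state();M=R.from_quat(s["tool_rot"]).as_matrix();print(s["joint_pos"].round(2));C=np.array([.560,.1727]);t=s["tcp_pos"]
a0=99.5
for a in np.linspace(99.5,185.8,10)[1:]:
    d=.110*np.array([np.cos(np.radians(a))-np.cos(np.radians(a0)),np.sin(np.radians(a))-np.sin(np.radians(a0)),0]);print(round(a,1),(M.T@np.r_[d]).round(4))
E
```

```text
tcp_pos: [0.542, 0.282, 0.0216]
tool_rot: [0.324, 0.946, 0.027, -0.013]
wrist_force: [-0.6, -0.5, 0.4]
time: 21.55
tcp_pos: [0.5435, 0.2835, 0.0229]
tool_rot: [0.323, 0.946, 0.028, -0.012]
wrist_force: [-1.3, 0.5, 6.7]
width: 0.02
grip_force: 29.0
[ 0.33  0.59 -0.27  0.7   0.06  0.99]
109.1 [ 0.0113 -0.0145 -0.0002]
118.7 [ 0.0201 -0.0307 -0.0006]
128.3 [ 0.026  -0.048  -0.0011]
137.9 [ 0.029  -0.0662 -0.0018]
147.4 [ 0.0289 -0.0845 -0.0027]
157.0 [ 0.0257 -0.1026 -0.0036]
166.6 [ 0.0196 -0.1199 -0.0047]
176.2 [ 0.0107 -0.136  -0.0058]
185.8 [-0.0008 -0.1503 -0.0069]
```

```bash
python3 -m crank '[0.011,-0.0145,0,0,0, 0.020,-0.031,-0.001,0,0, 0.026,-0.048,-0.001,0,0, 0.029,-0.066,-0.002,0,0, 0.029,-0.0845,-0.003,0,0]'; python3 -m crank '[-0.003,-0.018,-0.001,0,0, -0.009,-0.035,-0.002,0,0, -0.018,-0.0515,-0.003,0,0, -0.030,-0.066,-0.004,0,0, -0.030,-0.066,-0.004,0,0]'; python3 -m crank '[0,0,0,0,0, 0,0,0,0,0]'|tail -5
```

```text
time: 22.18
tcp_pos: [0.4646, 0.236, 0.0225]
tool_rot: [0.321, 0.946, 0.029, -0.016]
wrist_force: [-4.1, 4.8, 5.9]
width: 0.0197
grip_force: 29.5
time: 22.8
tcp_pos: [0.4497, 0.1612, 0.0218]
tool_rot: [0.324, 0.946, 0.026, -0.014]
wrist_force: [-5.1, -2.3, 6.9]
width: 0.0199
grip_force: 29.0
tcp_pos: [0.4496, 0.1617, 0.0217]
tool_rot: [0.324, 0.946, 0.026, -0.014]
wrist_force: [-4.0, -1.9, 7.0]
width: 0.0197
grip_force: 29.0
```

```bash
python3 -m crank '[0,0,0,0,0.05, 0,0,0,0,0.06, 0,0,-0.06,0,0.06, 0,0,-0.12,0,0.06, 0,0,-0.2,0,0.06]'|sed -n 2,4p;python3 -m crank '[0,0,-0.03,0,0.06, 0,0,-0.03,0,0.06]'|sed -n 2,3p
python3 - <<'E'
from fit import *
v=cam("wrist");np.savez("/tmp/w11.npz",**v);cv2.imwrite("pics/w11.png",v["p"][:,:,::-1])
c=cloud(v).reshape(-1,3)
def sel(x,y,r,a,b): return c[(np.hypot(c[:,0]-x,c[:,1]-y)<r)&(c[:,2]>a)&(c[:,2]<b)]
q=sel(.4506,.1616,.05,.1,.109);print("post",len(q),rect(q) if len(q)>9 else 0)
q=sel(.5514,.2573,.06,.081,.089);print("rim",len(q),rect(q) if len(q)>9 else 0)
q=sel(.355,.315,.05,.034,.05);print("knob",len(q),rect(q) if len(q)>9 else 0)
E
```

```text
tcp_pos: [0.4527, 0.152, 0.2057]
tool_rot: [0.323, 0.946, 0.027, -0.013]
wrist_force: [1.4, -0.1, 0.1]
tcp_pos: [0.4551, 0.1505, 0.2364]
tool_rot: [0.323, 0.946, 0.029, -0.01]
post 274 [450.7, 156.9, 18.3, 18.2, 6.8, 104.6]
rim 746 [547.6, 256.8, 73.7, 73.6, -0.9, 84.4]
knob 364 [354.3, 315.3, 22.8, 22.4, -1.5, 39.8]
```

View pics/w11.png

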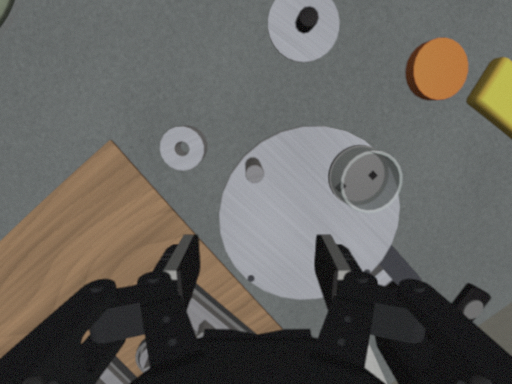

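The post is now at 188.3° (snapped into the stop) and the open dish is at (0.5476, 0.2568), rim z 84.4 mm. Picture: post (254,170), dish (372,178), cover knob (308,19). Now the cover.

Run:
```python
from h import *
print(rel([.3545,.317,.05],0))
```

```text
(array([0.1729, 0.0625, 0.1946]), np.float64(0.9115776904947732))
```

```bash
python3 -m crank '[0.04,0.015,0.0,0.18,0.06, 0.09,0.03,0.02,0.36,0.06, 0.13,0.045,0.07,0.54,0.06, 0.173,0.062,0.12,0.72,0.06, 0.173,0.062,0.18,0.91,0.06]'|sed -n 2p; python3 -m crank '[0,0,0.01,0,0.06, 0,0,0.01,0,0.06, 0,0,0.01,0,0.06]'|sed -n 2,3p;python3 - <<'E'
from fit import *
print(rel([.3545,.317,-.016],0))
v=cam("wrist");c=cloud(v).reshape(-1,3);q=c[(np.hypot(c[:,0]-.3545,c[:,1]-.315)<.03)&(c[:,2]>.035)&(c[:,2]<.045)];print(len(q),rect(q) if len(q)>9 else 0)
M=R.from_quat(arm.read_state()["tool_rot"]).as_matrix();print(M[:,2].round(3))
E
```

```text
tcp_pos: [0.3523, 0.3156, 0.0723]
tcp_pos: [0.3552, 0.3145, 0.0656]
tool_rot: [0.702, 0.712, 0.02, -0.023]
(array([-0.0025, -0.0004,  0.0816]), np.float64(0.014419272808199102))
823 [353.9, 317.2, 22.2, 22.0, -0.1, 39.7]
[-0.004  0.062 -0.998]
```

```bash
python3 -m crank '[-0.001,0,0.03,0.014,0.06, -0.001,0.0,0.06,0.014,0.06, -0.001,0.0,0.08,0.014,0.06, -0.001,0.0,0.081,0.014,0.06]'|sed -n 2,4p; python3 -m crank '[0,0,0,0,0.0, 0,0,0,0,0, 0,0,0,0,0, 0,0,0,0,0]' 40
```

```text
tcp_pos: [0.3533, 0.3178, -0.0167]
tool_rot: [0.707, 0.707, 0.019, -0.024]
wrist_force: [-0.2, -0.9, 0.5]
time: 26.02
tcp_pos: [0.354, 0.3186, -0.0155]
tool_rot: [0.707, 0.707, 0.02, -0.023]
wrist_force: [-0.9, -1.2, 5.7]
width: 0.0227
grip_force: 38.9
```

```bash
python3 - <<'E'
from h import *
print(rel([.5472,.260,.0985],0))
E
python3 -m crank '[0,0,-0.04,0,0, 0,0,-0.08,0,0, 0,0,-0.115,0,0]'|tail -3;python3 - <<'E'
from h import *
print(rel([.5472,.260,.0985],0))
E
```

```text
(array([-0.0515,  0.1926, -0.1182]), np.float64(0.0003627179173830708))
wrist_force: [0.4, -0.4, -1.7]
width: 0.023
grip_force: 39.6
(array([-0.0513,  0.1932, -0.0026]), np.float64(0.0004901622072073231))
```

```bash
python3 -m crank '[-0.01,0.04,0,0,0, -0.022,0.08,-0.002,0,0, -0.034,0.13,-0.003,0,0, -0.046,0.175,-0.003,0,0, -0.051,0.193,-0.003,0,0]'|sed -n 2p; python3 -m crank '[0,0,0,0,0, 0,0,0,0,0, 0,0,0,0,0]'|tail -1;python3 - <<'E'
from fit import *
print(rel([.5472,.260,.0985],0),arm.read_state()["tcp_pos"])
v=cam("wrist");np.savez("/tmp/w12.npz",**v);cv2.imwrite("pics/w12.png",v["p"][:,:,::-1])
c=cloud(v).reshape(-1,3);q=c[(np.hypot(c[:,0]-.5472,c[:,1]-.257)<.07)&(c[:,2]>.10)&(c[:,2]<.135)];print(np.percentile(q,[2,50,98],axis=0).round(3),rect(q))
E
```

```text
tcp_pos: [0.5496, 0.2593, 0.0972]
grip_force: 39.7
(array([-0.0005,  0.0018, -0.0018]), np.float64(0.0014558267970654626)) [0.54543318 0.26056074 0.09670441]
[[0.503 0.217 0.121]
 [0.546 0.274 0.122]
 [0.588 0.302 0.131]] [545.6, 258.8, 89.3, 88.9, 89.7, 122.0]
```

View pics/w12.png

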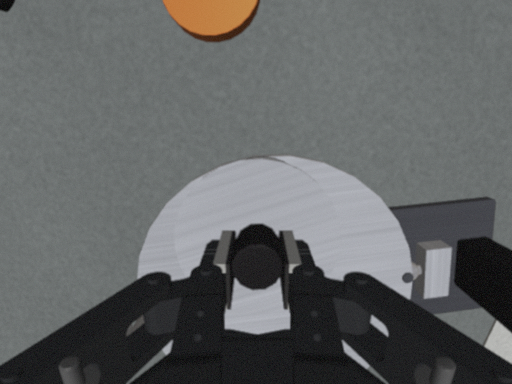

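The cover hangs level over the dish, knob at (258,256), flange top at 122 mm, centre within about 2 mm. Now I lower it.

```bash
python3 - <<'E'
from h import *
print(rel([.5474,.2594,.0645],0))
E
python3 -m crank '[-0.002,0.002,0.01,0,0, -0.003,0.002,0.02,0,0, -0.003,0.002,0.025,0,0, -0.003,0.002,0.025,0,0, -0.003,0.002,0.025,0,0]'|sed -n 2,4p
python3 - <<'E'
from fit import *
print(rel([.5474,.2594,.0645],0))
v=cam("wrist")
c=cloud(v).reshape(-1,3);q=c[(np.hypot(c[:,0]-.5472,c[:,1]-.257)<.07)&(c[:,2]>.085)&(c[:,2]<.11)];print(np.percentile(q,[2,50,98],axis=0).round(3),rect(q))
E
```

```text
(array([-0.0032,  0.002 ,  0.0321]), np.float64(0.0015319389365080482))
tcp_pos: [0.5487, 0.2587, 0.0714]
tool_rot: [0.707, 0.707, 0.019, -0.024]
wrist_force: [-0.2, -0.5, -1.1]
(array([ 0.0003, -0.0012,  0.0069]), np.float64(0.000366882448322281))
[[0.507 0.215 0.095]
 [0.549 0.272 0.097]
 [0.591 0.3   0.106]] [548.8, 257.0, 89.2, 88.8, 90.0, 96.7]
```

```bash
python3 -m crank '[0,-0.001,0.004,0,0, 0,-0.001,0.007,0,0, 0,-0.001,0.007,0,0, 0,-0.001,0.007,0,0]'|sed -n 2,4p; python3 -m crank '[0,0,0,0,0.03, 0,0,0,0,0.045, 0,0,0,0,0.045]'|sed -n 2,5p; python3 -m crank '[0,0,-0.04,0,0.05, 0,0,-0.1,0,0.06, 0,0,-0.13,0,0.06, 0,0,-0.13,0,0.06]'|sed -n 2p
python3 - <<'E'
from fit import *
v=cam("wrist");np.savez("/tmp/w13.npz",**v);cv2.imwrite("pics/w13.png",v["p"][:,:,::-1])
c=cloud(v).reshape(-1,3);q=c[(np.hypot(c[:,0]-.5472,c[:,1]-.257)<.06)&(c[:,2]>.08)&(c[:,2]<.1)];print(np.percentile(q,[2,50,98],axis=0).round(3),rect(q))
n=np.linalg.svd(q-q.mean(0),full_matrices=False)[2][2];print("tilt",np.arccos(abs(n[2])))
k=c[(np.hypot(c[:,0]-.5472,c[:,1]-.257)<.06)&(c[:,2]>.112)&(c[:,2]<.126)];print("knob",rect(k))
E
```

```text
tcp_pos: [0.5475, 0.2591, 0.0643]
tool_rot: [0.707, 0.707, 0.019, -0.024]
wrist_force: [-0.6, 1.0, -1.3]
tcp_pos: [0.5476, 0.2591, 0.0645]
tool_rot: [0.707, 0.707, 0.019, -0.024]
wrist_force: [0.3, 0.5, 0.2]
width: 0.045
tcp_pos: [0.5504, 0.2518, 0.1973]
[[0.506 0.216 0.087]
 [0.547 0.261 0.089]
 [0.588 0.299 0.09 ]] [547.1, 257.0, 88.3, 87.2, -0.0, 88.9]
tilt 0.002166982130460599
knob [547.1, 257.5, 22.7, 22.2, -89.7, 118.7]
```

The cover is seated level: flange top 88.9 mm, knob top 118.7 mm, centre within 1 mm. Next, on to the post at (0.4507, 0.157), with the tool turned the way that keeps the camera clear of the microscope.

```bash
python3 -m crank '[0,-0.02,0,-0.18,0.06, -0.01,-0.04,0,-0.36,0.06, -0.02,-0.05,0,-0.54,0.06, -0.02,-0.06,0,-0.72,0.06, -0.02,-0.06,0,-0.9,0.06]'|sed -n 2,3p; python3 -m crank '[0,0,0,-0.18,0.06, 0,0,0,-0.36,0.06, 0,0,0,-0.54,0.06, 0,0,0,-0.72,0.06, 0,0,0,-0.9,0.06]'|sed -n 2,3p
python3 - <<'E'
from h import *
print(rel([.4507,.159,.11],np.radians(143.3)),arm.read_state()["joint_pos"].round(2))
E
```

```text
tcp_pos: [0.4863, 0.2309, 0.1914]
tool_rot: [0.326, 0.945, 0.026, -0.015]
tcp_pos: [0.487, 0.231, 0.1913]
tool_rot: [-0.117, 0.993, 0.03, -0.002]
(array([ 0.0524, -0.0663,  0.0773]), np.float64(-0.694809400915803)) [ 0.27  0.3  -0.25  1.01  0.06  0.03]
```

```bash
python3 -m crank '[0.015,-0.02,0.0,-0.18,0.06, 0.03,-0.04,0.02,-0.36,0.06, 0.045,-0.055,0.04,-0.54,0.06, 0.052,-0.066,0.06,-0.695,0.06, 0.052,-0.066,0.077,-0.695,0.06]'|sed -n 2,3p; python3 -m crank '[0,0,0,0,0.06, 0,0,0,0,0.06]'|sed -n 2p
python3 - <<'E'
from fit import *
print(rel([.4507,.159,.022],np.radians(143.3)),arm.read_state()["joint_pos"].round(2))
v=cam("wrist");c=cloud(v).reshape(-1,3);q=c[(np.hypot(c[:,0]-.4507,c[:,1]-.157)<.04)&(c[:,2]>.1)&(c[:,2]<.108)];print(len(q),rect(q) if len(q)>9 else 0)
M=R.from_quat(arm.read_state()["tool_rot"]).as_matrix();print(M[:,2].round(3))
E
```

```text
tcp_pos: [0.4499, 0.159, 0.1097]
tool_rot: [-0.446, 0.895, 0.029, 0.008]
tcp_pos: [0.4519, 0.16, 0.1119]
(array([ 0.0054, -0.0035,  0.0897]), np.float64(-0.00487936173060044)) [ 0.14  0.28 -0.52  0.78  0.06 -0.78]
688 [451.5, 155.9, 18.7, 18.6, 0.1, 104.7]
[-0.007  0.06  -0.998]
```

```bash
python3 -m crank '[0.005,-0.003,0.03,0,0.06, 0.005,-0.003,0.06,0,0.06, 0.005,-0.003,0.09,0,0.06, 0.005,-0.003,0.09,0,0.06]'|sed -n 2,4p; python3 -m crank '[0,0,0,0,0.0, 0,0,0,0,0, 0,0,0,0,0, 0,0,0,0,0]' 30;python3 - <<'E'
from fit import *
s=arm.read_state();M=R.from_quat(s["tool_rot"]).as_matrix();a0=188.3
for a in np.linspace(a0,278.3,13)[1:]:
    d=.110*np.array([np.cos(np.radians(a))-np.cos(np.radians(a0)),np.sin(np.radians(a))-np.sin(np.radians(a0)),0]);print(round(a,1),(M.T@np.r_[d]).round(4))
E
```

```text
tcp_pos: [0.4494, 0.1595, 0.0209]
tool_rot: [-0.446, 0.895, 0.029, 0.009]
wrist_force: [0.4, 0.0, -0.4]
time: 32.72
tcp_pos: [0.4516, 0.1601, 0.0235]
tool_rot: [-0.446, 0.894, 0.028, 0.011]
wrist_force: [-2.8, 1.6, 4.9]
width: 0.0199
grip_force: 28.9
195.8 [ 0.0094 -0.0108 -0.0009]
203.3 [ 0.0173 -0.0228 -0.0017]
210.8 [ 0.0236 -0.0358 -0.0025]
218.3 [ 0.0281 -0.0494 -0.0033]
225.8 [ 0.0309 -0.0635 -0.004 ]
233.3 [ 0.0317 -0.0778 -0.0046]
240.8 [ 0.0307 -0.0922 -0.0052]
248.3 [ 0.0278 -0.1063 -0.0056]
255.8 [ 0.0231 -0.1199 -0.0059]
263.3 [ 0.0167 -0.1327 -0.0062]
270.8 [ 0.0086 -0.1447 -0.0063]
278.3 [-0.0009 -0.1554 -0.0063]
```

```bash
python3 -m crank '[0.005,-0.005,0,0,0, 0.0094,-0.011,-0.001,0,0, 0.0173,-0.023,-0.002,0,0, 0.0236,-0.036,-0.0025,0,0, 0.0281,-0.0494,-0.003,0,0]'|sed -n 2,4p; python3 -m crank '[0.003,-0.014,-0.001,0,0, 0.0036,-0.0285,-0.0015,0,0, 0.0025,-0.043,-0.002,0,0, 0,-0.057,-0.0025,0,0, -0.005,-0.0705,-0.003,0,0]'|sed -n 2,4p; python3 -m crank '[-0.0065,-0.013,0,0,0, -0.0145,-0.025,0,0,0, -0.024,-0.0355,0,0,0, -0.024,-0.0355,0,0,0, -0.024,-0.0355,0,0,0]'|sed -n 2,4p
```

```text
tcp_pos: [0.471, 0.1057, 0.0229]
tool_rot: [-0.446, 0.895, 0.028, 0.008]
wrist_force: [-6.9, -3.3, 7.8]
tcp_pos: [0.533, 0.0674, 0.0224]
tool_rot: [-0.446, 0.895, 0.027, 0.01]
wrist_force: [-2.3, -2.6, -1.5]
tcp_pos: [0.5769, 0.0662, 0.0221]
tool_rot: [-0.446, 0.895, 0.027, 0.011]
wrist_force: [1.5, 0.1, -0.5]
```

Release, rise, back away to view everything.

```bash
python3 -m crank '[0,0,0,0,0.05, 0,0,0,0,0.06, 0,0,-0.06,0,0.06, 0,0,-0.12,0,0.06, 0,0,-0.18,0,0.06]'|sed -n 2p;python3 -m crank '[0.04,0,-0.03,0,0.06, 0.09,0,-0.06,0,0.06, 0.14,0,-0.06,0,0.06, 0.14,0,-0.06,0,0.06]'|sed -n 2,3p
python3 - <<'E'
from fit import *
for n in ("wrist","top"):
    v=cam(n);cv2.imwrite(f"pics/{n}14.png",v["p"][:,:,::-1]);c=cloud(v).reshape(-1,3)
    def sel(x,y,r,a,b): return c[(np.hypot(c[:,0]-x,c[:,1]-y)<r)&(c[:,2]>a)&(c[:,2]<b)]
    for nm,q in dict(post=sel(.576,.064,.04,.1,.109),flange=sel(.476,.16,.06,.08,.096),knob=sel(.476,.16,.05,.112,.126)).items():
        if len(q)>9: print(n,nm,len(q),rect(q),np.degrees(np.arctan2(rect(q)[1]-172.7,rect(q)[0]-560)))
    q=sel(.476,.16,.06,.084,.094)
    if len(q)>50: m=np.linalg.svd(q-q.mean(0),full_matrices=False)[2][2];print("tilt",np.arccos(abs(m[2])))
    print(weights(v,dict(square=(.5914,-.2676,.03),round=(.6134,-.158,.03),long=(.617,-.05,.03))))
E
```

```text
tcp_pos: [0.5759, 0.0561, 0.2029]
tcp_pos: [0.491, -0.061, 0.2555]
tool_rot: [-0.444, 0.896, 0.029, 0.01]
wrist post 174 [577.5, 63.0, 18.6, 17.9, -71.7, 104.6] -80.93620645982212
wrist flange 724 [446.2, 154.2, 74.0, 29.1, -89.9, 88.9] -170.76643485770515
tilt 0.013374918637724519
{'square': ([589.5, -267.0, 43.4, 14.9, -3.0, 58.3], [591.2, -267.2, 59.4, 59.0, 0.2, 27.6]), 'round': ([611.9, -158.5, 43.7, 14.5, -6.1, 58.5], [613.3, -158.1, 59.4, 59.3, -89.9, 27.5]), 'long': ([615.0, -51.3, 43.9, 14.4, 5.2, 58.3], [617.0, -50.2, 59.4, 58.3, -89.4, 24.5])}
top post 26 [578.4, 63.8, 17.7, 13.8, -0.3, 105.6] -80.40974756504967
top flange 506 [477.4, 159.3, 88.5, 87.9, 80.9, 89.7] -170.78532009060365
top knob 39 [476.4, 158.6, 20.4, 20.0, 0.4, 119.8] -170.42657500411406
tilt 0.0049411253923061105
{'square': None, 'round': None, 'long': ([616.5, -50.8, 42.9, 13.6, 5.8, 58.1], [617.0, -49.7, 58.5, 55.2, -0.6, 25.8])}
```

View pics/top14.png

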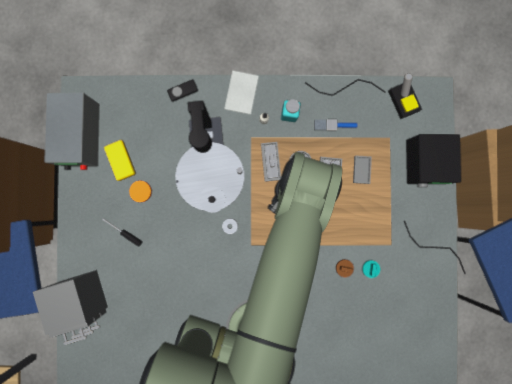

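The final views agree: post about 90° on at the half-turn stop, cover level on the dish (flange 89 mm, at top-view pixel (212,199)), and all three weights in their cradles. Handing in.

```bash
python3 -m crank '[0,0,0,0,0.06, 0,0,0,0,0.06]'|tail -4; python3 -c "
from workcell import arm
print(arm.job_done())"
```

```text
tool_rot: [-0.446, 0.894, 0.029, 0.01]
wrist_force: [0.1, 0.1, 0.1]
width: 0.06
grip_force: 0.0
the job is handed in; nothing more can be done
None
```

Job handed in: the turntable is parked at the half-turn stop with the cover level on the dish, and the long, round and square weights are in their own cradles (there was no short weight on the board); my last camera check agreed with all of this, but the hand-in call returned no verdict.

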